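Set the bin-day reminder to the green bin

TASK

It is green-bin week, and the orange cursor of the bin-day reminder on the mantelpiece has been left between two of its tablets. Push the cursor gently along its rail with the fingertips until it clicks into the notch in line with the green tablet, then take the hand away. Do not pinch the cursor, and leave everything else on the mantelpiece and the key on its hook as they are.

Things in the scene. Friction and masses are not known exactly. Their poses are not given: they have to be found in the camera images.
- reminder: bin-day reminder, fixed on the mantel shelf: pine base 96 mm deep (its x), 300 mm long (its y), 16 mm high; origin at the centre of its underside, on the shelf top, 130 mm above the table; yaw up to 10 degrees either way. An aluminium rail 14 mm wide runs along y at x = -24 mm, top 26 mm above the origin, with black end stops 34 mm high at y = -134 and +134 mm. Colour tablets lie at x = +22 mm
- cursor (a joint): cursor's place along the rail: m along the reminder's +y, 0 at mid-rail, stops at -0.106 and +0.106; notches (black slots in the rail) at -0.090, -0.030, 0.030, 0.090. Starts between the middle two. Slides at about 1 N; leaving a notch takes 5 to 8 N. Within about 5 mm of a notch a sprung ball pulls it in and centres it: the push drops away and the cursor runs a few mm ahead of the finger
- cursor_top (a point): centre of the top of the orange cursor, a block 40 mm across the rail (x), 36 mm along it (y), 36 mm high, top 54 mm and underside 18 mm above the reminder's origin; x as the rail, axes as the reminder's. Its flat +y and -y sides (solids cursor_c0, cursor_c1; c2, c3 are -x, +x) are for pushing. A thin cream pointer reaches 17 mm from it towards the tablets, 28 mm above the origin
- tablet_green: green tablet with a cream wheelie-bin emblem, 40 x 48 x 5 mm, lying on the reminder, its top 22 mm above the reminder's origin; origin at the centre of its underside, axes as the reminder's. It lies beside any one of the four notches; the cursor is set to it when both have the same y along the reminder
- tablet_black: the black tablet with a cream bin emblem, same size
- tablet_brown: the brown tablet with a cream bin emblem, same size
- tablet_white: the plain white tablet (no collection), same size
- planter: a matt black ceramic planter with a small green plant, 96 mm in diameter, 85 mm high, about 155 mm with the leaves; origin at the centre of its underside; stands on the shelf beside the reminder (side varies)
- frame: a clear acrylic photo frame, 12 mm thick, 105 mm wide and 156 mm high, on a 45 x 100 mm foot; origin at the centre of its underside; stands on the shelf on the side away from the planter
- coaster_a: a cork coaster, 96 mm in diameter, 6 mm thick, origin at the centre of its underside; lies on the shelf near the -y end of the reminder
- coaster_b: a second such cork coaster, near the +y end of the reminder
- stopper: a chrome bottle stopper standing on its head, 38 mm in diameter, 60 mm high; origin at the centre of its underside; behind the reminder (+x side)
- votive: an amber glass tea-light holder, 60 mm in diameter, 58 mm high; origin at the centre of its underside; behind the reminder (+x side)
- fob (a joint): swing (rad) of the house key with its blue plastic fob on the hook rail beneath the shelf's front edge; 0 hanging at rest

How it is judged:
At the end, for the whole second after the job is handed in: the cursor rests in the notch beside the green tablet: its centre within 3 mm of the tablet's centre line, not moving (under 5 mm/s), and the robot touches nothing (y of cursor_top in the frame of tablet_green between -0.003 and 0.003 m and velocity of joint cursor between -0.005 and 0.005 m/s).
It fails at once if the cursor is pinched: fingers press on two opposite sides of it at once (more than 1 N each) ((contact force between the fingers and cursor_c0 above 1 N and contact force between the fingers and cursor_c1 above 1 N) or (contact force between the fingers and cursor_c2 above 1 N and contact force between the fingers and cursor_c3 above 1 N)).
It fails at once if the reminder or its cursor is pressed or rammed with more than 22 N (contact force between the fingers and reminder above 22 N).
It fails at once if the planter, frame or a coaster is lifted, pushed more than 8 mm or tipped (distance of any of planter, frame, coaster_a, coaster_b from where it was at the start of the episode above 0.008 m or angle between any of planter, frame, coaster_a, coaster_b's own z axis and vertical above 0.15 rad).
It fails at once if the stopper or tea-light glass is lifted, pushed more than 8 mm or tipped (distance of any of stopper, votive from where it was at the start of the episode above 0.008 m or angle between any of stopper, votive's own z axis and vertical above 0.15 rad).
It fails at once if the key and fob on the hook are knocked or lifted (swung more than 0.3 rad) (value of joint fob above 0.3 rad).
It also fails if it takes over 45 s, if anything falls off the work surface, if the arm or the gripper's body presses on something with over 40 N, if the wrist force passes 120 N, or if a joint passes its speed limit or range.

ROBOT

A 6-joint arm with a two-finger parallel gripper is mounted at the origin on the work surface. World frame = base frame: x ahead of the robot, y to its left, z up, the work surface at z = 0. Lengths are in m, angles in rad, forces in N, time in s.
With the tool pointing down it reaches from about 0.325 to 0.775 m from the base axis. Payload 9.3 kg.
Tool frame: the origin (TCP) lies midway between the tips of the shut fingers; the grasp point (between the pads) lies 19 mm behind it (ctrl.tcp_to_grasp is the z of the grasp point in the tool frame, in m); z points along the fingers, y is the line along which they close (so a half turn about z gives the same grasp; the last joint's range is limited). The gripper opens to 85 mm and grips with 20 to 120 N. Pads are 22 mm wide; open, the fingers measure 114 mm over their backs; the gripper's body (76 mm by 85 mm) begins 54 mm behind the grasp point. The pads swing forward as they close: fully open they stand 13 mm farther back than shut.
Start: joints at [0.975, 0.259, 0.021, 1.334, 0, 1.418], TCP at [0.236, 0.497, 0.231] pointing down, gripper open.
Joint ranges: [-3.04, 3.04], [-0.91, 1.82], [-1.04, 1.36], [-1.92, 1.95], [-1.52, 1.45], [-3.14, 3.14]. Speed limits (rad/s): [2.22, 2.22, 2.79, 3.14, 3.14, 3.14].

INTERFACE

Orientations are given as a unit quaternion [w, x, y, z].
In Python, from workcell import status, eyes, ctrl, finder gives the robot as it stands. The module is installed in compiled form; this text tells all that it offers.
- The arm moves only by the tool send_rows, never from a script. Its argument "moves" is a list of rows, each a list of 7 numbers: the shift along the tool's x, y, z as a fraction of full scale, then the turn, a rotation vector about the tool's x, y, z as a fraction of full scale, then the finger opening in mm, from 0 to 85.4. In form: [[tx, ty, tz, rx, ry, rz, hand], ...]. A call has exactly 5 rows; each row shifts and turns the commanded pose from where the row before left it, along the tool's axes as they then stand; what a row does not reach is not made up. Full scale, the value 1, is 400 mm for a shift and 2 pi rad for a turn. A row lasts 1/12 s, in which the tool goes at most 41.7 mm and 7.16 degrees, less where a joint would pass 70% of its speed; a pose out of reach is approached as far as the arm can. A call with a number of a shift or a turn outside -1 to 1 is refused whole. A call with a gripper value outside its range is refused whole. The fingers move at their own pace and stop on an object; "force" is the grip in N (left out, the last holds). Time passes only in rows, so rows that do not move let the fingers close, or fill a call up. It gives the time, the measured TCP pose, the force, the opening and the grip force at its end, in the units of the state.
- status.state(): the state, without advancing time (a new reading comes with each control period).
- eyes.snapshot(name): name is "side" or "top"; returns (picture, depth): 420x560x3 uint8, blue, green, red; 420x560 float32, m along the optical axis (not along the pixel's ray), 0 where there is no reading.
- eyes.calibration(name): a dict with "K" (3x3 intrinsics, pixels), "D" ([k1, k2, p1, p2, k3] as OpenCV has them; the pictures are not rectified), "R" (3x3) and "t" (3): a world point X has camera coordinates R X + t. Camera axes: x right, y down, z forward; pixel columns grow to the right and rows downward; lengths in m; the calibration is good to about 2 mm. A picture is of the moment at which its call begins. calibration takes no time and is no camera call.
- ctrl.sign_off(): hands the job in; it is judged then, once.
Trained networks look in the newest picture that a camera, given by its name, has taken for a name from the list of things; names that differ only in an ending like _2 or _b are one class to them, and where a whole thing is asked for, a point or a joint stands for the part that bears it (a point fixed in the world has none). Each returns a list of dicts, best first, with "confidence" (0 to 1); they miss things now and then, are a little off and sometimes report something else, mostly with a low value. They report only what shows in the picture. A call takes as long as a camera call.
- finder.search_frame(camera, target): "at" ([x, y, z] in m, in world coordinates, good to about 4 mm: the middle of the surface that is visible of it).
- finder.trace(camera, target): "pixels" (420x560 bool, what is visible of it).
- finder.tip_of(camera, target): "at" ([x, y, z] in m, in world coordinates, good to about 4 mm: a listed point, or the origin of a listed thing).
The state is a dict: "time": time; "joints": joint angles; "dq": joint speeds; "joint_torque": joint torques, N m; "ee_pos": TCP position; "orientation": TCP orientation; "ft_force": force on the tool from outside, world axes, zero at the start; "torque": the same for the moment, N m; "grip_width": finger opening in m; "grip_force": force on a finger pad.
Only numpy, scipy, OpenCV 4.12 (cv2) and the standard library are available. Lean on these libraries where they do the work, as an engineer would, in place of code of your own. Each camera call takes 0.05 s, during which the arm holds its last target. There are 200 camera calls.

## Working session

There is one attempt and no reset: what is moved stays moved. The work goes in short steps, Python scripts to look and compute and a tool call to move; the robot and the scene stay as the last step left them, time stands still between calls to the robot, and variables do not carry over. Pictures are saved under pics/ and viewed, at most 10 in all, crops included, and the job is handed in when it is done.

Besides the shell and the picture viewer there is one more tool, called after "Call:" as name(argument=value, ...), one argument or row to a line, values as JSON. send_rows: Moves the arm, as the interface text tells. Shift numbers are shares of 400 mm and turn numbers shares of 2 pi rad, none past 1 either way. Its arguments: {"type":"object","properties":{"moves":{"type":"array"},"force":{"type":"number"}},"required":["moves"]}

```bash
mkdir -p pics
python3 - <<'E'
from workcell import status, eyes, ctrl, finder
import cv2
s=status.state();print(s['time'],s['ee_pos'],s['orientation'],s['grip_width'])
for c in('top','side'):
    p,d=eyes.snapshot(c);cv2.imwrite(f'pics/{c}0.png',p)
    for t in('cursor_top','tablet_green','tablet_black','tablet_brown','tablet_white','reminder','planter','frame','stopper','votive','fob'):
        f=finder.tip_of if t!='fob' else finder.search_frame
        try:r=f(c,t);print(c,t,[(x['at'],round(x['confidence'],2)) for x in r[:2]])
        except Exception as e:print(t,e)
E
```

```text
0.0 [0.23551436 0.49669973 0.2306388 ] [-2.43421295e-04  2.19605288e-01  9.75588560e-01 -6.47547407e-04] 0.08522061980699862
top cursor_top [([0.5287, 0.0363, 0.181], 0.55)]
top tablet_green [([0.5625, -0.0554, 0.1464], 0.59)]
top tablet_black [([0.5836, 0.0627, 0.1433], 0.89)]
top tablet_brown [([0.5905, 0.1202, 0.1448], 0.62)]
top tablet_white [([0.5741, 0.0009, 0.1429], 0.55)]
top reminder [([0.5512, 0.0361, 0.1308], 0.8)]
top planter [([0.6078, 0.3397, 0.1309], 0.86)]
top frame [([0.6204, -0.3179, 0.1308], 0.64), ([0.7001, -0.1275, 0.1293], 0.5)]
top stopper []
top votive [([0.6979, 0.0444, 0.1323], 0.94)]
top fob []
side cursor_top [([0.5301, 0.036, 0.1812], 0.87), ([0.5694, -0.057, 0.1472], 0.25)]
side tablet_green [([0.5656, -0.0551, 0.1449], 0.9)]
side tablet_black [([0.5819, 0.0649, 0.1475], 0.77)]
side tablet_brown [([0.588, 0.1225, 0.1433], 0.51)]
side tablet_white [([0.5711, 0.0019, 0.1484], 0.87)]
side reminder [([0.5514, 0.0358, 0.1296], 0.67)]
side planter [([0.609, 0.3336, 0.1274], 0.93)]
side frame [([0.6196, -0.3194, 0.1327], 0.69)]
side stopper [([0.7021, -0.1263, 0.1276], 0.88)]
side votive [([0.7013, 0.0451, 0.1269], 0.63)]
side fob []
```

View pics/top0.png

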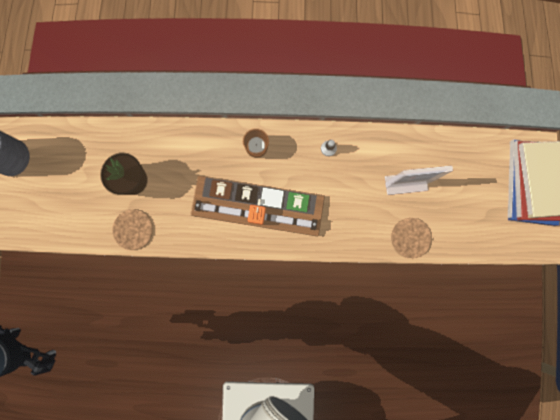

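View pics/side0.png

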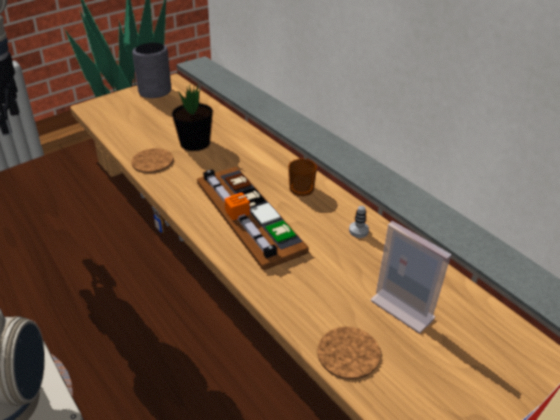

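The pictures agree with the finders. In the top view, left to right, the tablets are brown (221,188), black (246,192), white (272,198) and green (298,201). The orange cursor is at (257,214), between black and white, and the reminder's yaw is about -8°. Green is therefore at the -0.090 notch, so I push from the +y side with shut fingers. The first move turns the tool to line up with the rail and shuts the fingers.

Call:
send_rows(
  moves=[
    [0,0,-0.02,0,0,-0.0161,0],
    [0,0,-0.02,0,0,-0.0161,0],
    [0,0,-0.02,0,0,-0.0161,0],
    [0,0,0,0,0,0,0],
    [0,0,0,0,0,0,0],
  ],
  force=20,
)

```text
time: 1.62
ee_pos: [0.2358, 0.4971, 0.2554]
orientation: [0.0, 0.071, 0.997, 0.0]
ft_force: [-0.8, -0.2, 0.2]
grip_width: 0.0254
grip_force: 0.0
```

```bash
cat > h.py <<'E'
from workcell import status, eyes, ctrl, finder
import numpy as np
from scipy.spatial.transform import Rotation as Ro
u=np.array([.140,.990,0]);v=np.array([.990,-.140,0]);R0=np.array([.5275,.0394,0])
def rep(target=None):
    s=status.state();p=np.array(s['ee_pos']);q=s['orientation']
    R=Ro.from_quat([q[1],q[2],q[3],q[0]]).as_matrix()
    print('t',s['time'],'p',p.round(4),'s',round((p-R0)@u,4),'lat',round((p-R0)@v,4),'ty',R[:,1].round(3),'tz',R[:,2].round(3),'F',np.round(s['ft_force'],1),'w',s['grip_width'])
    if target is not None: print('tool shift frac',(R.T@(np.array(target)-p)/.4).round(4))
E
python3 -c "
from h import *
rep(np.append((R0+.052*u)[:2],.25))"
```

```text
t 1.6167 p [0.2358 0.4971 0.2554] s 0.4123 lat -0.3529 ty [0.142 0.99  0.001] tz [ 0.     0.001 -1.   ] F [-0.8 -0.2  0.2] w 0.025424776463528576
tool shift frac [-0.8841 -0.8991  0.0132]
```

Call:
send_rows(
  moves=[
    [-0.059,-0.06,0,0,0,0,0],
    [-0.059,-0.06,0,0,0,0,0],
    [-0.059,-0.06,0,0,0,0,0],
    [-0.059,-0.06,0,0,0,0,0],
    [-0.059,-0.06,0,0,0,0,0],
  ],
)

```text
time: 2.03
ee_pos: [0.3362, 0.3603, 0.2546]
orientation: [-0.0, 0.071, 0.997, -0.0]
ft_force: [0.5, 0.5, 0.3]
grip_width: 0.0
grip_force: 0.0
```

Call:
send_rows(
  moves=[
    [-0.059,-0.06,0,0,0,0,0],
    [-0.059,-0.06,0,0,0,0,0],
    [-0.059,-0.06,0,0,0,0,0],
    [-0.059,-0.06,0,0,0,0,0],
    [-0.059,-0.06,0,0,0,0,0],
  ],
)

```text
time: 2.45
ee_pos: [0.4366, 0.225, 0.2548]
orientation: [-0.0, 0.071, 0.997, -0.0]
ft_force: [-0.1, 0.3, 0.3]
grip_width: -0.0001
grip_force: 0.0
```

Call:
send_rows(
  moves=[
    [-0.059,-0.06,0,0,0,0,0],
    [-0.059,-0.06,0,0,0,0,0],
    [-0.059,-0.06,0,0,0,0,0],
    [-0.059,-0.05,0,0,0,0,0],
    [0,0,0,0,0,0,0],
  ],
)

```text
time: 2.87
ee_pos: [0.5195, 0.1185, 0.2538]
orientation: [-0.0, 0.073, 0.997, -0.001]
ft_force: [-0.9, -0.2, -0.1]
grip_width: -0.0001
grip_force: 0.0
```

Run:
```python
from h import *
import cv2
rep(np.append((R0+.052*u)[:2],.168))
for c in('side','top'):
    p,d=eyes.snapshot(c)
    cv2.imwrite(f'pics/{c}1.png',cv2.resize(p[120:300,150:390],None,fx=3,fy=3))
    for t in('cursor_top','reminder','tablet_green'):print(c,t,[(x['at'],round(x['confidence'],2)) for x in finder.tip_of(c,t)[:2]])
```

```text
t 2.8667 p [0.5195 0.1185 0.2538] s 0.0772 lat -0.019 ty [ 0.146  0.989 -0.001] tz [-0.001 -0.001 -1.   ] F [-0.9 -0.2 -0.1] w -0.0001406485054414784
tool shift frac [-0.0479 -0.0626  0.2146]
side cursor_top [([0.5323, 0.0356, 0.182], 0.91), ([0.4893, 0.3281, 0.1262], 0.17)]
side reminder [([0.5517, 0.0366, 0.13], 0.6)]
side tablet_green [([0.569, -0.0556, 0.1465], 0.73)]
top cursor_top [([0.5274, 0.0362, 0.182], 0.58)]
top reminder [([0.5542, 0.037, 0.128], 0.82)]
top tablet_green [([0.5636, -0.0549, 0.148], 0.73)]
```

View pics/side1.png

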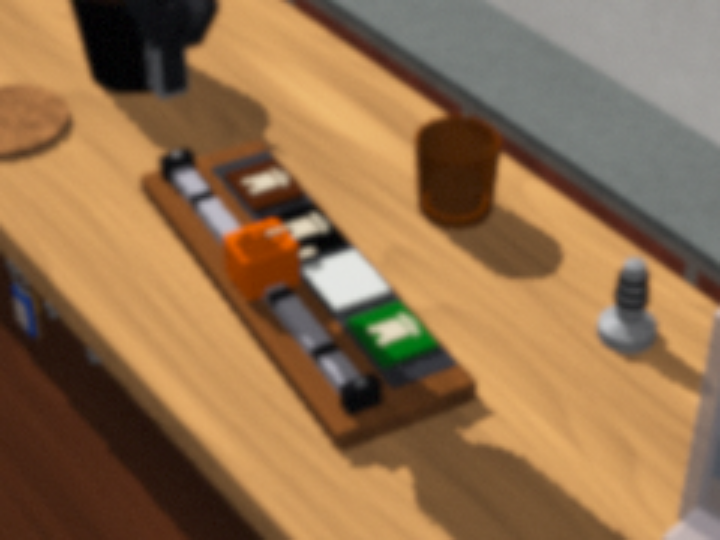

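The side crop shows the cursor at (262,258), between the black and white tablets. The green tablet at (392,333) is at the near (-y) end, beside the last notch slot at (322,350). The fingers at (165,70) are clear of everything.

```bash
python3 -c "
from h import *
rep(np.append((R0+.055*u+.001*v)[:2],.168))"
```

```text
t 3.2667 p [0.5162 0.1231 0.2555] s 0.0813 lat -0.0229 ty [0.138 0.99  0.   ] tz [ 0.  0. -1.] F [-0.1  0.3  0.1] w 0.00013727520857638827
tool shift frac [-0.0595 -0.066   0.2186]
```

Next I move over the spot, then go down.

Call:
send_rows(
  moves=[
    [-0.03,-0.033,0,0,0,0,0],
    [-0.03,-0.033,0,0,0,0,0],
    [0,0,0.04,0,0,0,0],
    [0,0,0.04,0,0,0,0],
    [0,0,0,0,0,0,0],
  ],
)

```text
time: 3.68
ee_pos: [0.5356, 0.0931, 0.2208]
orientation: [-0.002, 0.07, 0.998, -0.0]
ft_force: [0.5, 0.0, -0.4]
grip_width: -0.0003
grip_force: 0.0
```

Call:
send_rows(
  moves=[
    [0,0,0.04,0,0,0,0],
    [0,0,0.04,0,0,0,0],
    [0,0,0.03,0,0,0,0],
    [0,0,0.02,0,0,0,0],
    [0,0,0,0,0,0,0],
  ],
)

```text
time: 4.1
ee_pos: [0.5361, 0.0933, 0.1705]
orientation: [-0.001, 0.069, 0.998, -0.0]
ft_force: [0.1, 0.7, 0.2]
grip_width: -0.0001
grip_force: 0.0
```

Run:
```python
from h import *
import cv2
p,d=eyes.snapshot('side');p,d=eyes.snapshot('side')
cv2.imwrite('pics/side2.png',cv2.resize(p[120:300,150:390],None,fx=3,fy=3))
rep(np.append((R0+.055*u+.001*v)[:2],.168))
```

```text
t 4.2 p [0.537  0.0931 0.172 ] s 0.0545 lat 0.0019 ty [0.138 0.99  0.   ] tz [ 0.001  0.    -1.   ] F [ 0.3  0.1 -0. ] w -0.00016840651228002066
tool shift frac [0.0022 0.0012 0.0101]
```

View pics/side2.png

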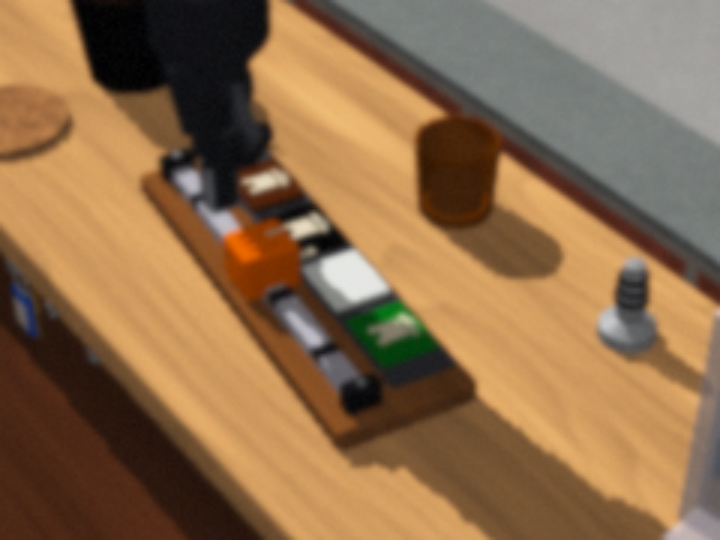

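The fingertips at (218,200) stand over the rail, on the +y side of the cursor and clear of it. Now I push gently.

Call:
send_rows(
  moves=[
    [0,-0.005,0.005,0,0,0,0],
    [0,-0.005,0.005,0,0,0,0],
    [0,-0.005,0,0,0,0,0],
    [0,-0.005,0,0,0,0,0],
    [0,-0.005,0,0,0,0,0],
  ],
)

```text
time: 4.62
ee_pos: [0.5355, 0.0826, 0.1675]
orientation: [0.0, 0.07, 0.998, 0.0]
ft_force: [-0.0, -0.4, -0.1]
grip_width: 0.0
grip_force: 0.0
```

Call:
send_rows(
  moves=[
    [0,-0.005,0,0,0,0,0],
    [0,-0.005,0,0,0,0,0],
    [0,-0.005,0,0,0,0,0],
    [0,-0.005,0,0,0,0,0],
    [0,-0.005,0,0,0,0,0],
  ],
)

```text
time: 5.03
ee_pos: [0.5341, 0.0728, 0.1673]
orientation: [0.0, 0.07, 0.998, -0.0]
ft_force: [0.5, 1.1, 0.7]
grip_width: -0.0001
grip_force: 0.0
```

Call:
send_rows(
  moves=[
    [0,-0.005,0,0,0,0,0],
    [0,-0.005,0,0,0,0,0],
    [0,-0.005,0,0,0,0,0],
    [0,-0.005,0,0,0,0,0],
    [0,-0.005,0,0,0,0,0],
  ],
)

```text
time: 5.45
ee_pos: [0.5327, 0.0631, 0.1673]
orientation: [0.0, 0.069, 0.998, 0.0]
ft_force: [0.2, 1.5, 0.7]
grip_width: -0.0
grip_force: 1.0
```

Run:
```python
from h import *
rep()
for c in('side','top'):
    eyes.snapshot(c)
    for x in finder.tip_of(c,'cursor_top')[:1]:
        e=np.array(x['at'])-R0;print(c,x['at'],x['confidence'],'s',e@u,'lat',e@v)
```

```text
t 5.45 p [0.5327 0.0631 0.1673] s 0.0242 lat 0.0018 ty [0.139 0.99  0.   ] tz [ 0.  0. -1.] F [0.2 1.5 0.7] w -3.3947595053501664e-05
side [0.5325, 0.0325, 0.1821] 0.71 s -0.006130999999999996 lat 0.005916000000000005
top [0.528, 0.0292, 0.1783] 0.6 s -0.01002799999999999 lat 0.0019230000000000553
```

Contact is made at about 1.5 N, with the finger centre about 32 mm behind the cursor's centre. I keep pushing, through the white notch.

Call:
send_rows(
  moves=[
    [0,-0.005,0,0,0,0,0],
    [0,-0.005,0,0,0,0,0],
    [0,-0.005,0,0,0,0,0],
    [0,-0.005,0,0,0,0,0],
    [0,-0.005,0,0,0,0,0],
  ],
)

```text
time: 6.07
ee_pos: [0.5313, 0.0531, 0.1673]
orientation: [0.0, 0.07, 0.998, 0.0]
ft_force: [0.5, 1.7, -0.1]
grip_width: 0.0002
grip_force: 1.0
```

Call:
send_rows(
  moves=[
    [0,-0.005,0,0,0,0,0],
    [0,-0.005,0,0,0,0,0],
    [0,-0.005,0,0,0,0,0],
    [0,-0.005,0,0,0,0,0],
    [0,-0.005,0,0,0,0,0],
  ],
)

```text
time: 6.48
ee_pos: [0.5298, 0.0428, 0.1673]
orientation: [-0.0, 0.07, 0.998, -0.0]
ft_force: [-0.1, 0.5, -1.7]
grip_width: 0.0002
grip_force: 0.0
```

Call:
send_rows(
  moves=[
    [0,-0.004,0,0,0,0,0],
    [0,-0.004,0,0,0,0,0],
    [0,-0.004,0,0,0,0,0],
    [0,-0.004,0,0,0,0,0],
    [0,-0.004,0,0,0,0,0],
  ],
)

```text
time: 6.9
ee_pos: [0.5288, 0.0355, 0.1673]
orientation: [0.0, 0.069, 0.998, 0.0]
ft_force: [-0.4, 2.2, -0.1]
grip_width: -0.0002
grip_force: 1.4
```

```bash
cat > c.py <<'E'
from h import *
rep()
for c in('side','top'):
    eyes.snapshot(c)
    for x in finder.tip_of(c,'cursor_top')[:1]:
        e=np.array(x['at'])-R0;print(c,x['at'],x['confidence'],'s',e@u,'lat',e@v)
E
python3 c.py
```

```text
t 6.9 p [0.5288 0.0355 0.1673] s -0.0037 lat 0.0018 ty [0.139 0.99  0.   ] tz [ 0.  0. -1.] F [-0.4  2.2 -0.1] w -0.0001785732744176713
side [0.5259, 0.0047, 0.1844] 0.66 s -0.03457699999999998 lat 0.003274000000000064
```

Call:
send_rows(
  moves=[
    [0,-0.004,0,0,0,0,0],
    [0,-0.004,0,0,0,0,0],
    [0,-0.004,0,0,0,0,0],
    [0,-0.004,0,0,0,0,0],
    [0,-0.004,0,0,0,0,0],
  ],
)

```text
time: 7.52
ee_pos: [0.5277, 0.0273, 0.1673]
orientation: [0.0, 0.07, 0.998, 0.0]
ft_force: [0.9, 2.2, -0.3]
grip_width: 0.0004
grip_force: 1.0
```

Call:
send_rows(
  moves=[
    [0,-0.005,0,0,0,0,0],
    [0,-0.005,0,0,0,0,0],
    [0,-0.005,0,0,0,0,0],
    [0,-0.005,0,0,0,0,0],
    [0,-0.005,0,0,0,0,0],
  ],
)

```text
time: 7.93
ee_pos: [0.5263, 0.0173, 0.1673]
orientation: [0.0, 0.07, 0.998, -0.0]
ft_force: [0.7, 2.9, 0.6]
grip_width: -0.0003
grip_force: 1.0
```

Call:
send_rows(
  moves=[
    [0,-0.005,0,0,0,0,0],
    [0,-0.005,0,0,0,0,0],
    [0,-0.005,0,0,0,0,0],
    [0,-0.005,0,0,0,0,0],
    [0,-0.005,0,0,0,0,0],
  ],
)

```text
time: 8.35
ee_pos: [0.5249, 0.0074, 0.1673]
orientation: [0.0, 0.07, 0.998, 0.0]
ft_force: [0.0, 2.2, -0.9]
grip_width: 0.0003
grip_force: 1.0
```

Call:
send_rows(
  moves=[
    [0,-0.005,0,0,0,0,0],
    [0,-0.005,0,0,0,0,0],
    [0,-0.005,0,0,0,0,0],
    [0,0,0,0,0,0,0],
    [0,0,0,0,0,0,0],
  ],
)

```text
time: 8.77
ee_pos: [0.5239, 0.0013, 0.1672]
orientation: [-0.0, 0.07, 0.998, -0.0]
ft_force: [0.6, 0.6, 0.3]
grip_width: -0.0002
grip_force: 0.0
```

```bash
python3 c.py
```

```text
t 8.7667 p [0.5239 0.0013 0.1672] s -0.0382 lat 0.0018 ty [ 0.139  0.99  -0.001] tz [-0.    -0.001 -1.   ] F [0.6 0.6 0.3] w -0.0002223116344234572
side [0.5241, -0.0314, 0.1827] 0.7 s -0.07056799999999999 lat 0.006546000000000041
```

Call:
send_rows(
  moves=[
    [0,-0.005,0,0,0,0,0],
    [0,-0.005,0,0,0,0,0],
    [0,-0.005,0,0,0,0,0],
    [0,-0.005,0,0,0,0,0],
    [0,-0.005,0,0,0,0,0],
  ],
)

```text
time: 9.38
ee_pos: [0.5226, -0.0083, 0.1673]
orientation: [-0.0, 0.07, 0.998, 0.0]
ft_force: [-0.0, 1.9, 0.9]
grip_width: 0.0003
grip_force: 1.0
```

Call:
send_rows(
  moves=[
    [0,-0.003,0,0,0,0,0],
    [0,-0.003,0,0,0,0,0],
    [0,-0.003,0,0,0,0,0],
    [0,0,0,0,0,0,0],
    [0,0,0,0,0,0,0],
  ],
)

```text
time: 9.8
ee_pos: [0.5222, -0.012, 0.1673]
orientation: [0.0, 0.07, 0.998, -0.0]
ft_force: [-0.4, -0.3, -0.6]
grip_width: 0.0001
grip_force: 0.0
```

```bash
python3 c.py
```

```text
t 9.8 p [ 0.5222 -0.012   0.1673] s -0.0517 lat 0.002 ty [ 0.139  0.99  -0.   ] tz [ 0. -0. -1.] F [-0.4 -0.3 -0.6] w 6.316390871238734e-05
side [0.5225, -0.0436, 0.1838] 0.85 s -0.08287 lat 0.006669999999999995
```

Call:
send_rows(
  moves=[
    [0,-0.002,0,0,0,0,0],
    [0,-0.002,0,0,0,0,0],
    [0,0,0,0,0,0,0],
    [0,0,0,0,0,0,0],
    [0,0,0,0,0,0,0],
  ],
)

```text
time: 10.42
ee_pos: [0.522, -0.0134, 0.1673]
orientation: [-0.0, 0.07, 0.998, -0.0]
ft_force: [-0.0, 0.6, 0.4]
grip_width: 0.0
grip_force: 0.0
```

```bash
python3 c.py
python3 - <<'E'
from h import *
import cv2
p,d=eyes.snapshot('side');cv2.imwrite('pics/side3.png',cv2.resize(p[180:270,210:330],None,fx=6,fy=6,interpolation=cv2.INTER_CUBIC))
E
```

```text
t 10.4167 p [ 0.522  -0.0134  0.1673] s -0.053 lat 0.0019 ty [ 0.139  0.99  -0.   ] tz [-0. -0. -1.] F [-0.   0.6  0.4] w 4.900763224548699e-05
side [0.5224, -0.0496, 0.1825] 0.88 s -0.08882399999999999 lat 0.007411000000000007
```

View pics/side3.png

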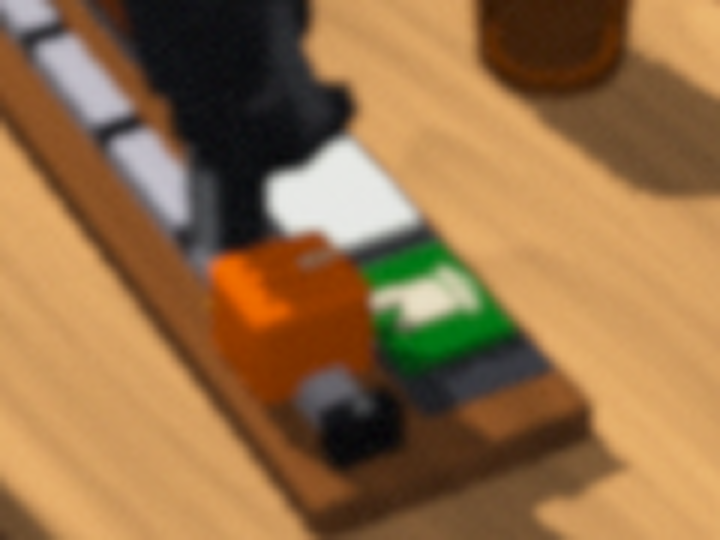

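The cursor at (290,310) jumped 6 mm on a 1.3 mm push, so it has clicked in beside the green tablet at (435,305). I back off and lift away.

Call:
send_rows(
  moves=[
    [0,0.015,0,0,0,0,0],
    [0,0.03,0,0,0,0,0],
    [0,0,-0.03,0,0,0,0],
    [0,0,-0.06,0,0,0,0],
    [0,0,-0.08,0,0,0,0],
  ],
)

```text
time: 11.08
ee_pos: [0.5235, 0.0058, 0.2343]
orientation: [-0.002, 0.069, 0.998, 0.0]
ft_force: [1.6, -0.4, -0.3]
grip_width: 0.0002
grip_force: 0.0
```

Call:
send_rows(
  moves=[
    [0,0.04,-0.08,0,0,0,0],
    [0.08,0.04,0,0,0,0,0],
    [0.08,0.04,0,0,0,0,0],
    [0.08,0.04,0,0,0,0,0],
    [0,0,0,0,0,0,0],
  ],
)

```text
time: 11.5
ee_pos: [0.4338, 0.0845, 0.2682]
orientation: [-0.0, 0.068, 0.998, 0.001]
ft_force: [1.7, -0.0, 1.0]
grip_width: -0.0002
grip_force: 0.0
```

Run:
```python
from h import *
import cv2
eyes.snapshot('side');eyes.snapshot('side')
rep()
for c in('side','top'):
    p,d=eyes.snapshot(c)
    for t in('cursor_top','tablet_green','stopper','votive','planter','frame'):
        print(c,t,[(x['at'],round(x['confidence'],2),((np.array(x['at'])-R0)@u).round(4)) for x in finder.tip_of(c,t)[:1]])
    if c=='side':cv2.imwrite('pics/side4.png',cv2.resize(p[150:270,190:350],None,fx=5,fy=5,interpolation=cv2.INTER_CUBIC))
```

```text
t 11.6 p [0.4375 0.0826 0.268 ] s 0.0302 lat -0.0951 ty [0.137 0.991 0.   ] tz [ 0.002  0.    -1.   ] F [ 0.6 -0.   0.1] w 9.860334198136325e-05
side cursor_top [([0.5215, -0.0494, 0.1818], 0.86, np.float64(-0.0888))]
side tablet_green [([0.5218, -0.0484, 0.1802], 0.73, np.float64(-0.0877))]
side stopper [([0.7029, -0.1294, 0.1261], 0.83, np.float64(-0.1426))]
side votive [([0.6977, 0.0447, 0.1264], 0.82, np.float64(0.0291))]
side planter [([0.6117, 0.3357, 0.1303], 0.63, np.float64(0.3051))]
side frame [([0.6216, -0.3173, 0.1295], 0.69, np.float64(-0.34))]
top cursor_top [([0.5149, -0.0497, 0.1827], 0.84, np.float64(-0.09))]
top tablet_green [([0.564, -0.0572, 0.1462], 0.75, np.float64(-0.0905))]
top stopper [([0.6982, -0.1264, 0.1258], 0.48, np.float64(-0.1402))]
top votive [([0.6992, 0.0416, 0.1328], 0.84, np.float64(0.0262))]
top planter [([0.6124, 0.3392, 0.1333], 0.9, np.float64(0.3087))]
top frame [([0.6216, -0.3183, 0.1308], 0.59, np.float64(-0.3409))]
```

View pics/side4.png

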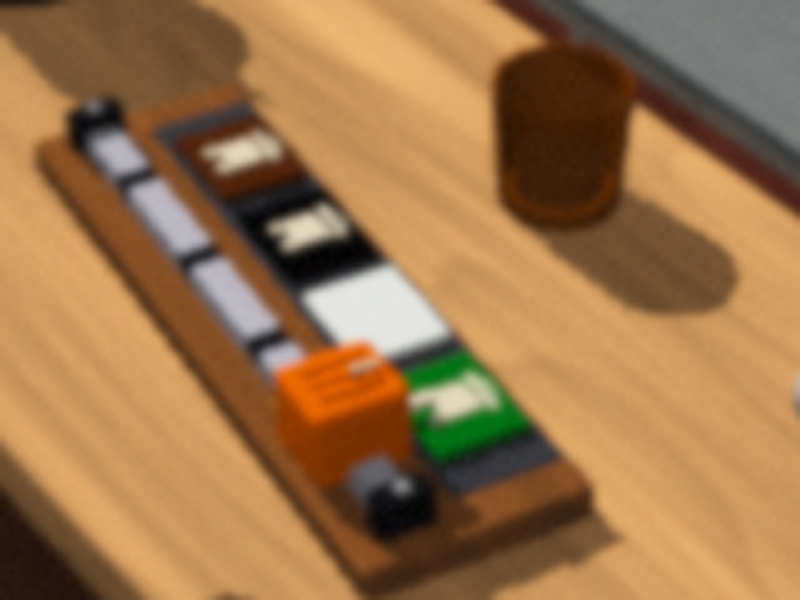

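The picture shows the cursor at (345,410), covering the last notch in line with the green tablet at (465,405), with the three other notches bare. The hand is clear, so I hand the job in.

```bash
python3 -c "
from workcell import ctrl
print(ctrl.sign_off())"
```

```text
the job is handed in; nothing more can be done
None
```

The orange cursor clicked into the notch beside the green tablet (within about 1 mm by camera), the hand is clear, nothing else appeared moved (coasters and key not re-measured), and the job was handed in at about 12 s; no verdict came back.

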